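# Load the spring-fed blank magazine

## Task

Load both full-length aluminium blanks into the spring-fed magazine: lay each one flat in the chute and push it down against the follower until the catches at the two ends snap over it and hold it down when you let go. One blank lies loose on the bench, the other lies between two low rails that are too close to it to grip it there, so slide it out endways first. Leave the shorter offcut and the other things on the bench where they are.

Things in the scene. Friction and masses are not known exactly. Their poses are not given: they have to be found in the camera images.
- blank_a_center (a point): Centre (half-way up) of a loose plain aluminium blank, a flat bar 110 long (its x) x 50 wide (its y) x 14 mm thick (its z), about 0.2 kg, with two tiny dark holes near its ends. Lies flat on the open bench, any yaw. Both blanks are alike and either may go in first, either face up, either way round
- blank_b_center (a point): Centre of the second blank, the same size; it starts flat on the bench between the two rails of the track, lengthways
- track: Two fixed dark steel rails, each 120 long (along the track's x) x 10 wide x 14 mm high, 54 mm apart inside (2 mm beside the blank), open at both ends, no floor: the blank slides on the bench. Origin midway between them at bench height; +x points away from the robot at yaw 0. The bench is free for 140 mm beyond the -x (robot) end and 50 mm beyond the other
- magazine: Fixed magazine, dark base 200 x 90 mm with an aluminium chute; origin on the bench under its centre, x along its length, y across. The chute takes a blank flat, length along x: inside 113 x 53 mm between four corner posts up to 100 mm above the bench, flared lead-ins to 109 mm. The long sides are open in the middle 83 mm (fingers fit) above side walls 56 mm high
- chute (a point): Centre of the chute at the height of the catches' underside, 68 mm above the bench. A blank laid in the chute first rests with its underside about 80 mm above the bench. Push it near its middle until its top face is 2 to 5 mm below this point (up to about 20 N). The first blank latched has its centre 61 mm above the bench; the second pushes it down to 47 mm
- catch_a (a joint): One of two like catches, steel noses 20 mm wide at the chute's ends, reaching inwards to 50 mm from its centre; value = how far it is pushed outwards in m, 0 = in, 0.012 = fully out, sprung 1 to 3 N. Its top slopes, so a blank pushed down drives it out; it snaps back over the blank and holds it. Its housing stands outside the chute (x = 65 to 91 mm from the centre, 34 wide, 92 mm high)
- follower (a joint): Travel of the spring follower, the black plate 96 x 44 mm in the chute, in m: 0 = up (its top 82 mm above the bench), grows as it is pushed down, 0.047 = bottomed. About 28 mm with one blank latched, 42 mm with two. Spring 4 N at the top, 10 N at the bottom
- offcut_center (a point): Centre of a short offcut of the same bar, 75 x 50 x 14 mm, flat on the bench: not to be loaded, leave it
- spool: Solder spool standing upright, 57 mm diameter, 50 mm high; origin under its centre; leave it
- heatsink: Finned aluminium heat sink 48 x 48 x 32 mm; origin under its centre; leave it
- flux_bottle: Small white bottle, 36 mm diameter, 90 mm high; origin under its centre; leave it
- screwdriver: Screwdriver 170 mm long lying on the bench; leave it
Not all that is in view belongs to the job. What is shaped like the part that bears blank_b_center but blue or brown is not meant.

How it is judged:
By the outcome, as a careful person would: the job done as asked, in the order asked, and still so for the second after the job is handed in, with the robot touching nothing.
It also fails if it takes over 72 s, if anything falls off the work surface, if the arm or the gripper's body presses on something with over 40 N, if the wrist force passes 120 N, or if a joint passes its speed limit or range.

## Robot

A 6-joint arm with a two-finger parallel gripper is mounted at the origin on the work surface. World frame = base frame: x ahead of the robot, y to its left, z up, the work surface at z = 0. Lengths are in m, angles in rad, forces in N, time in s.
With the tool pointing down it reaches from about 0.425 to 0.925 m from the base axis. Payload 12.5 kg.
Tool frame: the origin (TCP) lies midway between the tips of the shut fingers; the grasp point (between the pads) lies 19 mm behind it (arm.pinch_z is the distance from the TCP to the grasp point, in m); z points along the fingers, y is the line along which they close (so a half turn about z gives the same grasp; the last joint's range is limited). The gripper opens to 85 mm and grips with 20 to 120 N. Pads are 22 mm wide; open, the fingers measure 114 mm over their backs; the gripper's body (76 mm by 85 mm) begins 54 mm behind the grasp point. The pads swing forward as they close: fully open they stand 13 mm farther back than shut.
Start: joints at [-1.292, 0.491, 1.559, -0, 1.092, -0.106], TCP at [0.235, -0.579, 0.231] pointing down, gripper open.
Joint ranges: [-3.1, 3.1], [-0.84, 2.19], [0.05, 2.79], [-1.13, 4.28], [0.06, 2.93], [-2.69, 2.69]. Speed limits (rad/s): [2.22, 2.22, 2.79, 3.14, 3.14, 3.14].

## Interface

Orientations are given as a unit quaternion [w, x, y, z].
In Python, from plant import arm gives the robot as it stands. The module is installed in compiled form; this text tells all that it offers. Calls block until the motion is done:
- arm.move_to(position, orientation): joint-space move of the TCP to a pose.
- arm.move_l(position, v=0.15, attitude=None): straight line of the TCP; attitude=None keeps the orientation; v is the mean speed in m/s.
- arm.goto_joints(angles): joint-space move.
- arm.gripper_to(opening, squeeze=None): finger opening in m; squeeze is the grip in N (None keeps the last); returns when the fingers have stopped.
- arm.dwell(seconds).
- arm.solve_ik(position, orientation): joint angles nearest the present ones, or None.
- arm.get_image(name): name is "side" or "top"; returns the picture (480x640x3 uint8, red, green, blue); there is no depth.
- arm.camera_info(name): a dict with "K" (3x3 intrinsics, pixels), "k1" (the pictures are not rectified: a ray, as slopes to the right and down, at radius r is drawn at 1 + k1 r^2 times it, then the intrinsics apply), "world_from_camera" (4x4, takes a point from camera to world coordinates). Camera axes: x right, y up, looking along -z (the intrinsics and any distortion apply to the point x, -y, -z); pixel columns grow to the right and rows downward; lengths in m; the calibration is good to about 2 mm. A picture is of the moment at which its call begins. camera_info takes no time and is no camera call.
A pose or a line that the arm cannot do raises arm.MotionError and nothing moves.
- arm.hand_in(): hands the job in; it is judged then, once.
Readings, each from a call of its own:
- arm.current_time_s(): time.
- arm.current_qpos(): joint angles.
- arm.current_qd(): joint speeds.
- arm.current_tau(): joint torques, N m.
- arm.current_tool_pos(): TCP position.
- arm.current_ee_rot(): TCP orientation.
- arm.current_force(): force on the tool from outside, world axes, zero at the start.
- arm.current_ft_torque(): the same for the moment, N m.
- arm.current_gripper_width(): finger opening in m.
- arm.current_grip_force(): force on a finger pad.
Only numpy, scipy, OpenCV 4.12 (cv2) and the standard library are available. Lean on these libraries where they do the work, as an engineer would, in place of code of your own. Each camera call takes 0.05 s, during which the arm holds its last target. There are 200 camera calls.

## Working session

There is one attempt and no reset: what is moved stays moved. The work goes in short steps, each a Python script; the robot and the scene stay as the last script left them, time stands still between calls to the robot, and variables do not carry over. Pictures are saved under pics/ and viewed, at most 10 in all, crops included, and the job is handed in when it is done.

```bash
mkdir -p pics
python3 - <<'E'
from plant import arm
import cv2
for n in("top","side"):
    cv2.imwrite(f"pics/{n}0.png",arm.get_image(n)[:,:,::-1]); c=arm.camera_info(n); print(n,c)
print(arm.current_time_s(),arm.current_ee_rot(),arm.pinch_z)
E
```

```text
top {'K': array([[488.73684468,   0.        , 323.97906979],
       [  0.        , 488.73684468, 237.52653649],
       [  0.        ,   0.        ,   1.        ]]), 'k1': -0.12742936711139166, 'world_from_camera': array([[ 2.37686735e-02,  9.97305213e-01, -6.94072205e-02,
         5.28217269e-01],
       [-9.99716088e-01,  2.38273510e-02,  1.75200612e-05,
        -7.68300562e-02],
       [ 1.67126305e-03,  6.93870985e-02,  9.97588411e-01,
         9.13761842e-01],
       [ 0.00000000e+00,  0.00000000e+00,  0.00000000e+00,
         1.00000000e+00]])}
side {'K': array([[616.64736373,   0.        , 322.81438511],
       [  0.        , 616.64736373, 235.22925421],
       [  0.        ,   0.        ,   1.        ]]), 'k1': -0.029720742306565403, 'world_from_camera': array([[-0.96438282,  0.19900543, -0.17424869,  0.36194979],
       [-0.26400837, -0.68361127,  0.68042281,  0.79920364],
       [ 0.01628946,  0.70219119,  0.71180207,  0.97790108],
       [ 0.        ,  0.        ,  0.        ,  1.        ]])}
0.1 [-5.01270172e-04  9.81549971e-01  1.91205126e-01 -5.19655532e-05] 0.0187
```

View pics/top0.png

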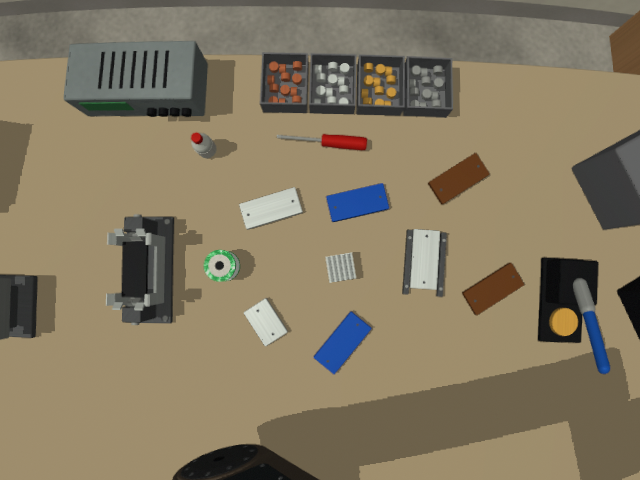

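View pics/side0.png

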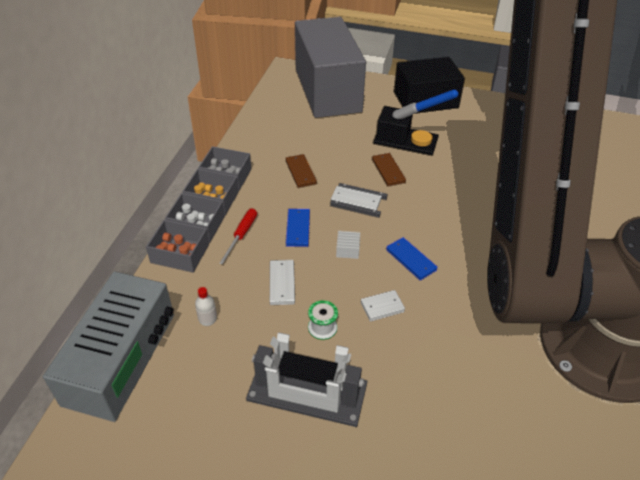

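The top view shows blank A at (271,208), the track with blank B at (425,262), the magazine at about (147,270) and the offcut at (266,322). The side view agrees: A is at (282,282), the track at (358,199) and the magazine at (310,385). Next I'll enlarge these areas.

```bash
cat > h.py <<'E'
import numpy as np, cv2
from plant import arm
from scipy.spatial.transform import Rotation as R
def cam(n):
    c=arm.camera_info(n); return c["K"],c["k1"],c["world_from_camera"]
def proj(n,P):
    K,k,T=cam(n); p=(np.atleast_2d(P)-T[:3,3])@T[:3,:3]
    s=np.c_[p[:,0],-p[:,1]]/-p[:,2:]; s=s*(1+k*(s**2).sum(1,keepdims=True))
    return s@K[:2,:2].T+K[:2,2]
def unproj(n,uv,z):
    K,k,T=cam(n); d=(np.atleast_2d(uv).astype(float)-K[:2,2])/[K[0,0],K[1,1]]; s=d.copy()
    for _ in range(20): s=d/(1+k*(s**2).sum(1,keepdims=True))
    r=np.c_[s[:,0],-s[:,1],-np.ones(len(s))]@T[:3,:3].T
    return T[:3,3]+r*((z-T[2,3])/r[:,2:])
E
python3 - <<'E'
from h import *
t=cv2.imread("pics/top0.png"); s=cv2.imread("pics/side0.png")
def crop(i,x,y,w,h,W,H): return cv2.resize(i[y:y+h,x:x+w],(W,H),interpolation=cv2.INTER_CUBIC)
m=np.zeros((600,800,3),np.uint8)
m[:300,:400]=crop(t,90,200,120,90*4//3+0,400,300) if 0 else crop(t,80,205,160,120,400,300)[:]
m[:300,400:]=crop(s,230,320,160,120,400,300)
m[300:,:400]=crop(t,390,220,80,60+0,400,300) if 0 else crop(t,370,210,120,90,400,300)
m[300:,400:]=crop(s,300,160,120,90,400,300)
cv2.imwrite("pics/c1.png",m)
for n,i,boxes in(("top",t,dict(A=(230,180,85,55),B=(408,226,35,68),O=(240,292,52,60))),("side",s,dict(A=(262,252,40,60),B=(325,182,62,35),O=(355,285,55,40)))):
    g=cv2.cvtColor(i,cv2.COLOR_BGR2HSV)
    for k,(x,y,w,h) in boxes.items():
        c=g[y:y+h,x:x+w]; mask=((c[...,1]<45)&(c[...,2]>175)).astype(np.uint8)
        cn=max(cv2.findContours(mask,0,cv2.CHAIN_APPROX_NONE)[0],key=cv2.contourArea)[:,0]+[x,y]
        P=unproj(n,cn,.014)[:,:2]*1000
        (cx,cy),(a,b),ang=cv2.minAreaRect(P.astype(np.float32))
        print(n,k,np.round([cx,cy,a,b,ang],1))
E
```

```text
top A [644.2  24.9  48.2 107.8  18.3]
top B [ 555.7 -263.9   47.8  108.5   87.2]
top O [433.   28.2  73.1  48.1  34.4]
side A [645.2  25.6  46.9 109.5  18.7]
side B [ 557.9 -263.9   47.7  107.5   86.6]
side O [434.   28.3  72.3  49.5  34.7]
```

View pics/c1.png

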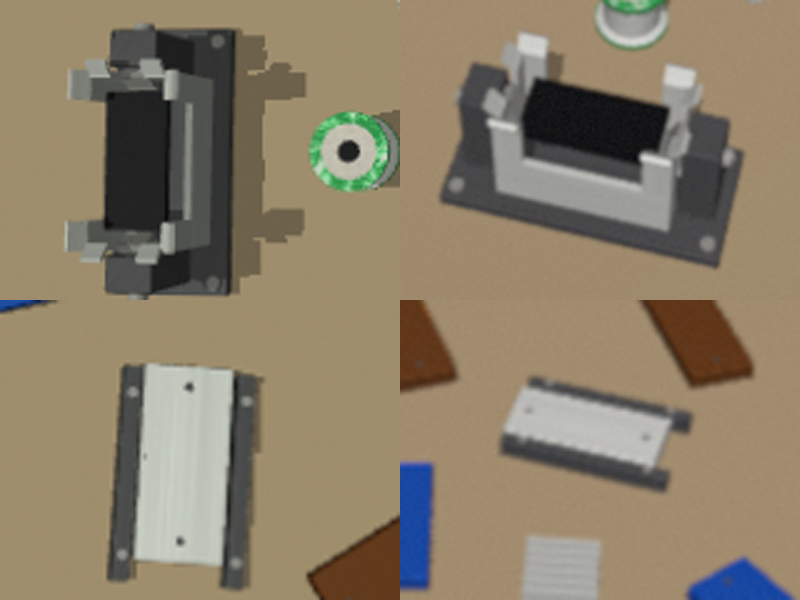

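The crops show the black follower, the four posts and the base bolts clearly. In top pixels the bolts are at about (166.8,221.4) and (165.2,318.6). In side pixels they are at (252.8,393.6), (352.8,417.2) and (361.2,382.8). I'll fit the magazine pose from these and draw it over the images to check.

Run:
```python
from h import *
from scipy.optimize import least_squares
t=cv2.imread("pics/top0.png"); s=cv2.imread("pics/side0.png")
F={}
for n,i,(x,y,w,h) in(("top",t,(112,235,45,70)),("side",s,(275,345,30+35,45))):
    g=i[y:y+h,x:x+w].max(2); m=(g<42).astype(np.uint8)
    cn=max(cv2.findContours(m,0,cv2.CHAIN_APPROX_NONE)[0],key=cv2.contourArea)[:,0]+[x,y]
    P=unproj(n,cn,.082)[:,:2]*1000; r=cv2.minAreaRect(P.astype(np.float32)); F[n]=r; print(n,r)
bol=[("top",(166.8,221.4),(1,-1)),("top",(165.2,318.6),(-1,-1)),("side",(252.8,393.6),(1,1)),("side",(352.8,417.2),(-1,1)),("side",(361.2,382.8),(-1,-1))]
# side camera looks from +y: near row is +y; top: right = -y
bc=[("top",(174.8,217),(1,-1)),("top",(173.2,323),(-1,-1)),("side",(247,401),(1,1)),("side",(357,426.5),(-1,1))]
def X(p,l): 
    c,q=np.cos(p[2]),np.sin(p[2]); return np.array([p[0]+c*l[0]-q*l[1],p[1]+q*l[0]+c*l[1],l[2]])
def f(p):
    e=[]
    for n,uv,(a,b) in bol: e+=list(proj(n,X(p,(a*p[3],b*p[4],p[5])))[0]-uv)
    for n,uv,(a,b) in bc: e+=list((proj(n,X(p,(a*.1,b*.045,0)))[0]-uv)*.5)
    return np.array(e)
c=np.mean([F["top"][0],F["side"][0]],0)/1000
r=least_squares(f,[c[0],c[1],0.03,.088,.037,.01],loss="soft_l1"); print(np.round(r.x,4),np.round(r.fun,1))
p=r.x
def draw(i,n):
    x0,y0,w,h=(80,205,100,130) if n=="top" else (235,320,140,115)
    k=4; o=cv2.resize(i[y0:y0+h,x0:x0+w],None,fx=k,fy=k,interpolation=cv2.INTER_CUBIC)
    for a,b,z,col in((.1,.045,0,(0,0,255)),(.048,.022,.082,(0,255,255)),(.0565,.0265,.1,(0,255,0)),(.091,.017,.092,(255,0,255)),(.065,.017,.092,(255,0,255))):
        q=[(proj(n,X(p,(u*a,v*b,z)))[0]-[x0,y0]+.5)*k for u,v in((1,1),(1,-1),(-1,-1),(-1,1))]
        cv2.polylines(o,[np.int32(q)],True,col,1)
    return o
a,b=draw(t,"top"),draw(s,"side"); b=cv2.resize(b,(400,int(b.shape[0]*400/b.shape[1])))
m=np.zeros((520,800,3),np.uint8); m[:a.shape[0],:400]=a; m[:b.shape[0],400:]=b
cv2.imwrite("pics/m1.png",m)
```

```text
top ((523.8312377929688, 249.99949645996094), (93.77832794189453, 45.107479095458984), 2.088865280151367)
side ((524.4364013671875, 254.46859741210938), (93.62872314453125, 46.50412368774414), 0.7579840421676636)
[0.5236 0.2509 0.0212 0.0899 0.0346 0.0135] [ 0.2 -0.  -0.  -0.8  0.2 -0.1  0.5  0.   0.2 -0.  -0.1 -0.1 -0.2 -0.2
 -0.4  0.1  0.2  0.7]
```

View pics/m1.png

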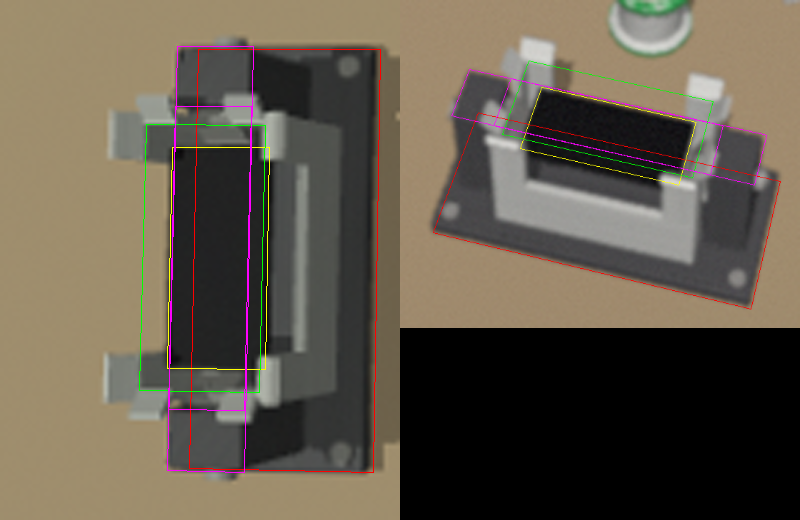

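The fit is good to sub-pixel: the magazine is at (0.5236, 0.2509) with yaw 0.021. I'll start by sliding B out towards the robot with the shut fingers.

```bash
cat >> h.py <<'E'
def Q(th,pos):
    "tool down, closing line at angle th (mod pi); pick the half turn with the least wrist motion"
    best=None
    for t in(th,th+np.pi):
        c,s=np.cos(t),np.sin(t)
        q=R.from_matrix(np.array([[-s,c,0],[c,s,0],[0,0,-1.]])).as_quat()[[3,0,1,2]]
        j=arm.solve_ik(pos,q)
        if j is None: continue
        d=np.abs(np.array(j)-arm.current_qpos()).max()
        if best is None or d<best[0]: best=(d,q,j)
    return best[1]
def go(pos,th): arm.move_to(list(pos),Q(th,list(pos)))
def st(m=""): print(m,"t%.1f"%arm.current_time_s(),np.round(arm.current_tool_pos(),4),"F",np.round(arm.current_force(),1),"w%.4f"%arm.current_gripper_width(),"g%.0f"%arm.current_grip_force())
def find(n,img,box,vmin=175):
    x,y,w,h=box; c=cv2.cvtColor(img[y:y+h,x:x+w],cv2.COLOR_RGB2HSV); m=((c[...,1]<45)&(c[...,2]>vmin)).astype(np.uint8)
    cn=max(cv2.findContours(m,0,cv2.CHAIN_APPROX_NONE)[0],key=cv2.contourArea)[:,0]+[x,y]
    (cx,cy),(a,b),g=cv2.minAreaRect((unproj(n,cn,.014)[:,:2]*1000).astype(np.float32))
    return np.round([cx,cy,a,b,g],1)
MAG=np.array([.5236,.2509]); MY=.0212
E
python3 - <<'E'
from h import *
a=np.deg2rad(-2.9); d=np.array([np.cos(a),np.sin(a)]); b=np.array([.5568,-.2639])
arm.gripper_to(0.0,30)
p=b+d*.082; go([*p,.15],a+np.pi/2); st()
arm.move_l([*p,.004],v=.15); st("down")
e=b+d*(.055+.0125-.100)
arm.move_l([*(b+d*.06),.004],v=.1); st("contact?")
arm.move_l([*e,.004],v=.08); st("pushed")
arm.move_l([*(e+d*.01),.004],v=.1)
arm.move_l([*(e+d*.01),.12],v=.25); arm.gripper_to(.085)
go([.62,-.02,.2],np.deg2rad(18.5)); st()
i=arm.get_image("top"); s=arm.get_image("side"); cv2.imwrite("pics/t2.png",np.hstack([i[150:400,100:500],s[130:380,200:600]])[:,:,::-1])
E
```

```text
t2.7 [ 0.6383 -0.2689  0.1502] F [-0.6 -0.9 -0.5] w0.0002 g0
down t3.9 [ 0.6392 -0.2683  0.005 ] F [-0.9 -1.1  0.6] w-0.0001 g0
contact? t4.2 [ 0.6171 -0.2672  0.0049] F [ 0.  -0.4  0.4] w-0.0002 g0
pushed t5.5 [ 0.5246 -0.2623  0.0039] F [-0.6  0.7 -0.5] w0.0003 g0
 t8.6 [ 0.6199 -0.0204  0.1998] F [-0.3  0.4 -0.7] w0.0852 g0
```

View pics/t2.png

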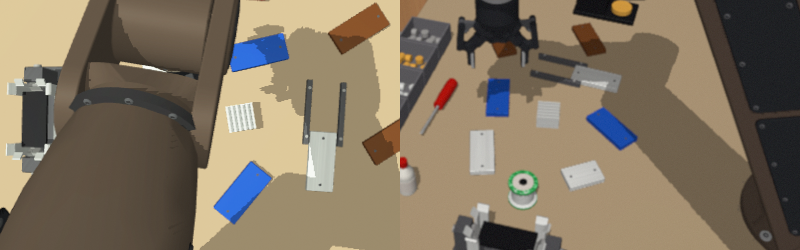

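B has slid out cleanly and now lies at top px of about (421,311), still guided by the rail ends. The arm is over A, so I'll locate B from these images and grasp A now.

Run:
```python
from h import *
i=arm.get_image("top"); s=arm.get_image("side")
for v in(110,130,150): print(v,find("top",i,(400,275,45,75),v),find("side",s,(365,190,65,40),v))
a=np.array([.6447,.0252]); th=np.deg2rad(18.5)
go([*a,.08],th); arm.move_l([*a,.001],v=.1); st("at A")
arm.gripper_to(0.03,40); st("grip")
arm.move_l([*a,.2],v=.25); st("lift")
g=th+np.pi/2; pm=[*MAG,.2]
go(pm,MY+np.pi/2); st("over mag")
arm.move_l([*MAG,.125],v=.2); st()
i=arm.get_image("top"); s=arm.get_image("side")
m=np.hstack([cv2.resize(x,(400,300)) for x in(i[190:340,60:260],s[290:440,210:410])]); cv2.imwrite("pics/t3.png",m[:,:,::-1])
```

```text
110 [ 464.2 -253.9   61.1  119.2   87.1] [ 460.1 -253.5   63.9  112.    86.6]
130 [ 459.5 -258.3   51.9  110.1   86.8] [ 460.3 -251.9   60.3  104.    88.2]
150 [ 459.5 -258.3   51.9  110.1   86.8] [ 458.3 -231.9   61.8   27.5   12.3]
at A t10.3 [0.645  0.0252 0.0016] F [ 0.  -0.4  0.3] w0.0852 g0
grip t10.7 [0.6449 0.0252 0.0017] F [-2.   0.1  5.7] w0.0491 g42
lift t11.7 [0.644  0.0252 0.1986] F [-0.1  0.  -2.5] w0.0488 g42
over mag t12.7 [0.524  0.2504 0.1994] F [ 0.9 -0.3 -1.8] w0.0487 g42
 t13.2 [0.5244 0.2503 0.1253] F [ 0.2 -0.5 -2.4] w0.0485 g42
```

View pics/t3.png

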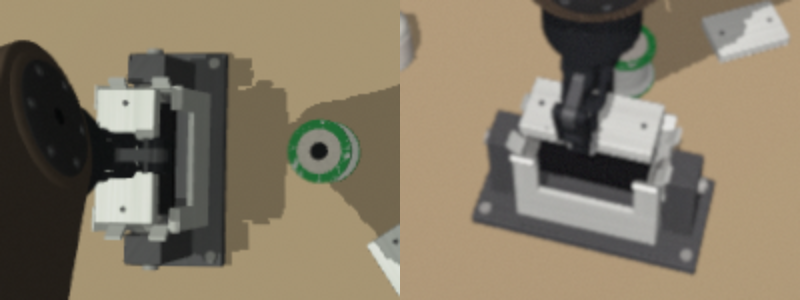

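The blank is held level over the chute. Its holes are at about top px (122.5,241.5) and (121,294.5), and side px (280.5,341.5) and (331.5,353). I'll check how well it is centred.

Run:
```python
from h import *
for n,h in(("top",[(122.5,241.5),(121,294.5)]),("side",[(280.5,341.5),(331.5,353)])):
    P=unproj(n,np.array(h),.1376); m=P.mean(0)[:2]; d=P[0]-P[1]
    l=R.from_euler('z',-MY).apply([*(m-MAG),0]); print(n,np.round(P[:,:2],4),"mid offset mm in mag",np.round(l[:2]*1e3,1),"yaw",np.arctan2(d[1],d[0]))
```

```text
top [[0.5679 0.2507]
 [0.482  0.2493]] mid offset mm in mag [ 1.3 -0.9] yaw 0.016033921508053443
side [[0.5697 0.2508]
 [0.4838 0.2494]] mid offset mm in mag [ 3.1 -0.9] yaw 0.016252855792627835
```

Run:
```python
from h import *
p=MAG+[-.0016,.0008]
for z in(.118,.110,.104,.098,.092,.087,.084,.082):
    arm.move_l([*p,z],v=.06); f=arm.current_force(); st()
    if f[2]>14 or np.hypot(f[0],f[1])>14: print("stop"); break
```

```text
t13.5 [0.5219 0.2517 0.1181] F [-0.3 -0.  -1.7] w0.0492 g42
 t13.8 [0.5218 0.2517 0.1095] F [ 0.6 -0.4 -1.9] w0.0489 g42
 t14.1 [0.5218 0.2516 0.1036] F [ 0.6 -0.5 -3.3] w0.0489 g42
 t14.3 [0.5218 0.2516 0.0976] F [-0.4  0.  -1.6] w0.0490 g42
 t14.6 [0.5218 0.2516 0.0916] F [-0.1 -1.3 -2.6] w0.0491 g42
 t14.8 [0.5219 0.2516 0.0867] F [ 0.4 -0.1 -2.3] w0.0488 g42
 t15.1 [0.522  0.2517 0.0839] F [ 0.7 -0.2 -2.6] w0.0489 g42
 t15.3 [0.5221 0.2517 0.0822] F [ 0.2 -0.6  1.1] w0.0486 g42
```

```bash
cat >> h.py <<'E'
def press(p,zt=.0643):
    arm.gripper_to(.085); arm.move_l([*p,.14],v=.25); arm.gripper_to(0.,30)
    arm.move_l([*p,.1],v=.2); st("above")
    z=.1
    while z>.058:
        z-=.004 if z>.070 else .001
        arm.move_l([*p,z],v=.06); f=arm.current_force(); q=arm.current_tool_pos()[2]
        if f[2]>2: st()
        if q<=zt or f[2]>35: break
    arm.dwell(.2); st("pressed"); arm.move_l([*p,.14],v=.15); st("up")
E
python3 - <<'E'
from h import *
press(MAG)
arm.gripper_to(.085)
b=np.array([.4595,-.2575]); go([*b,.2],np.deg2rad(87)); st()
i=arm.get_image("top"); s=arm.get_image("side")
m=np.hstack([cv2.resize(x,(400,300)) for x in(i[190:340,60:260],s[290:440,210:410])]); cv2.imwrite("pics/t4.png",m[:,:,::-1])
E
```

```text
above t17.3 [0.5234 0.2508 0.0998] F [-0.2  0.2  1. ] w-0.0001 g0
 t17.8 [0.524  0.2511 0.0923] F [1.5 1.  2.5] w0.0004 g1
 t18.0 [0.5238 0.251  0.0881] F [1.5 0.4 2.1] w-0.0002 g1
 t18.3 [0.5244 0.2511 0.0855] F [ 0.5 -1.4 17.2] w0.0004 g8
 t18.5 [0.5243 0.2511 0.0806] F [3.4 0.3 5.8] w0.0002 g3
 t18.8 [0.5236 0.2509 0.076 ] F [1.5 0.4 2.1] w0.0002 g1
 t19.0 [0.5235 0.2509 0.0719] F [2.1 0.8 2. ] w-0.0002 g1
 t19.3 [0.5235 0.2509 0.068 ] F [ 1.5 -0.4  4.8] w0.0000 g2
 t19.5 [0.5235 0.2509 0.0671] F [ 0.4 -0.1  4.7] w0.0003 g2
 t19.8 [0.5235 0.2509 0.066 ] F [-0.  -0.4  5.9] w-0.0001 g2
 t20.0 [0.5235 0.2509 0.065 ] F [-0.1 -0.4  5. ] w-0.0003 g2
 t20.3 [0.5235 0.2509 0.064 ] F [-0.3  0.3  4.9] w-0.0004 g2
pressed t20.5 [0.5235 0.2509 0.064 ] F [-0.8 -0.6  4.3] w0.0000 g2
up t21.1 [0.5232 0.2507 0.1392] F [-0.1 -0.5  0.1] w0.0000 g0
 t23.8 [ 0.4598 -0.2568  0.1999] F [0.  0.1 0.3] w0.0848 g0
```

View pics/t4.png

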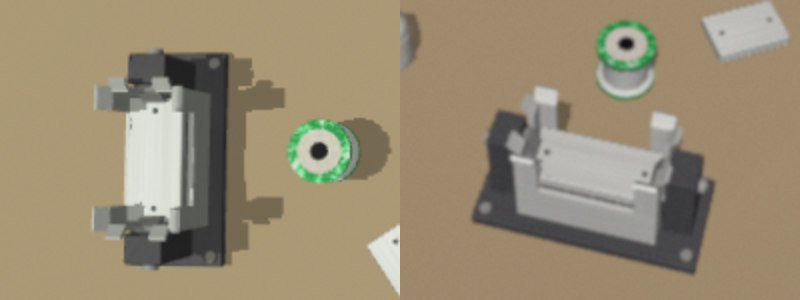

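The first blank sits low in the chute. Its holes are at top px (137.5,245.5) and (136.5,294), and side px (283.5,366) and (332,377.5). I'll triangulate its height to confirm the latch, then pick up B.

Run:
```python
from h import *
for z in(.06,.068,.076,.094):
    a=unproj("top",[(137.5,245.5),(136.5,294)],z); s=unproj("side",[(283.5,366),(332,377.5)],z); print(z,np.round((a-s)[:,:2]*1e3,1).tolist())
b=np.array([.4596,-.2588]); th=np.deg2rad(87.1)
go([*b,.08],th); arm.move_l([*b,.001],v=.1); st("at B")
arm.gripper_to(0.03,40); st("grip")
arm.move_l([*b,.2],v=.25); st("lift")
go([*MAG,.2],MY+np.pi/2); st("over mag")
p=MAG+[-.0016,.0008]
arm.move_l([*p,.125],v=.2); st()
i=arm.get_image("top"); s=arm.get_image("side")
m=np.hstack([cv2.resize(x,(400,300)) for x in(i[190:340,60:260],s[290:440,210:410])]); cv2.imwrite("pics/t5.png",m[:,:,::-1])
```

```text
0.06 [[-2.6, 7.9], [-2.3, 6.9]]
0.068 [[-1.2, -0.0], [-0.8, -1.0]]
0.076 [[0.3, -7.9], [0.7, -8.9]]
0.094 [[3.5, -25.8], [4.1, -26.7]]
at B t25.4 [ 0.4599 -0.259   0.0016] F [-0.1  0.4 -0.1] w0.0850 g0
grip t25.8 [ 0.4598 -0.2589  0.0016] F [-0.7  0.8  6.4] w0.0485 g41
lift t26.8 [ 0.4591 -0.2584  0.1989] F [ 0.   0.2 -2.2] w0.0485 g42
over mag t28.6 [0.5239 0.2501 0.1999] F [-0.5  0.8 -2.5] w0.0488 g42
 t29.1 [0.5226 0.2513 0.1255] F [ 1.   0.4 -1.6] w0.0488 g42
```

View pics/t5.png

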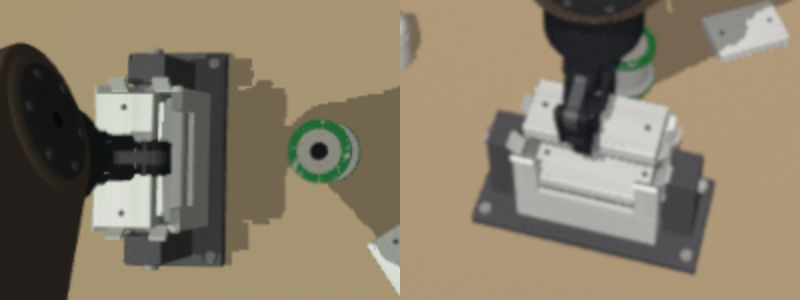

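The first blank's top face triangulates to z = 68 mm, so it is latched. B's holes are about 3.3 mm further towards -x than A's were at this point, so I'll shift it +0.8 mm and insert.

Run:
```python
from h import *
p=MAG+[-.0008,.0008]; ok=True
for z in(.118,.110,.104,.098,.092,.087,.084,.082):
    arm.move_l([*p,z],v=.06); f=arm.current_force(); st()
    if f[2]>14 or np.hypot(f[0],f[1])>14: print("stop"); ok=False; break
if ok:
    press(MAG)
    arm.gripper_to(.085); go([.45,-.2,.25],np.pi/2); st()
    i=arm.get_image("top"); s=arm.get_image("side")
    m=np.hstack([cv2.resize(x,(400,300)) for x in(i[190:340,60:260],s[290:440,210:410])]); cv2.imwrite("pics/t6.png",m[:,:,::-1])
```

```text
t29.5 [0.5228 0.2517 0.1181] F [-0.3 -0.2 -1.1] w0.0488 g42
 t29.8 [0.5226 0.2516 0.1095] F [-0.4 -0.  -1.4] w0.0485 g42
 t30.0 [0.5226 0.2516 0.1036] F [-0.2 -0.9 -1.5] w0.0488 g42
 t30.3 [0.5227 0.2517 0.0976] F [-0.  -0.8 -1.9] w0.0487 g42
 t30.5 [0.5226 0.2517 0.0916] F [ 0.5 -0.7 -0.8] w0.0488 g42
 t30.8 [0.5227 0.2516 0.0867] F [ 0.7  0.3 -2.7] w0.0487 g42
 t31.0 [0.5231 0.2518 0.084 ] F [ 2.  -0.9 -0.1] w0.0487 g42
 t31.3 [0.5232 0.2518 0.0822] F [2.2 0.2 1. ] w0.0486 g42
above t33.2 [0.5234 0.2508 0.0998] F [ 0.9 -0.4  0.7] w-0.0002 g0
 t34.2 [0.5246 0.2511 0.0855] F [-1.  -0.1 14.3] w-0.0001 g8
 t34.5 [0.5245 0.2512 0.081 ] F [ 1.1  0.2 10. ] w0.0000 g5
 t34.7 [0.5239 0.2512 0.0769] F [-1.3  2.  13.8] w-0.0000 g6
 t35.2 [0.5238 0.2509 0.0679] F [0.2 0.2 4. ] w0.0002 g2
 t35.5 [0.5237 0.2509 0.0671] F [ 0.2 -0.1  4.4] w0.0001 g2
 t35.7 [0.5237 0.2509 0.0661] F [ 1.2 -0.2  4.7] w-0.0003 g2
 t36.0 [0.5237 0.2509 0.0651] F [1.7 0.5 5.1] w-0.0001 g2
 t36.2 [0.5237 0.2509 0.0641] F [1.7 0.4 4.8] w0.0002 g2
pressed t36.4 [0.5237 0.2509 0.0641] F [2.4 1.  4.4] w-0.0003 g2
up t37.1 [0.5229 0.2507 0.1391] F [0.  0.3 0.6] w0.0000 g0
 t39.6 [ 0.4503 -0.1994  0.2498] F [ 0.3  1.2 -0.5] w0.0850 g0
```

View pics/t6.png

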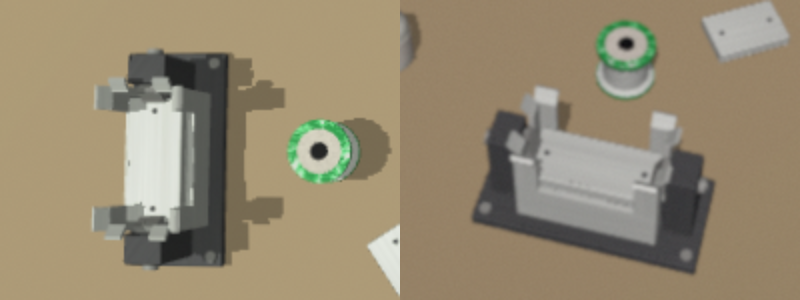

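The holes are at the same pixels as after the first latch, with the top face at 68 mm and both catches over the blank. B is latched, so I'm handing in.

```bash
python3 -c "
from plant import arm
print(arm.hand_in())"
```

```text
the job is handed in; nothing more can be done
None
```

Both full-length blanks are in the magazine and held down by the catches. The camera put the top face at catch height (68 mm) after each press. I handed the job in at about 40 s, without touching the offcut or the other bench items.

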